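# Offer up the gate hinge leaf and hold it for the pin

## Robot

A 6-joint arm with a two-finger parallel gripper is mounted at the origin on a cart in front of the work surface, level with it; the furniture and walls round the work are solid. World frame = base frame: x ahead of the robot, y to its left, z up, the work surface at z = 0. Lengths are in m, angles in rad, forces in N, time in s.
With the tool pointing down it reaches from about 0.3 to 0.875 m from the base axis. Payload 6.4 kg.
Tool frame: the origin (TCP) lies at the very end of the fingers, on their centre line; the grasp point (between the pads) lies 19 mm behind it; z points along the fingers, y is the line along which they close (so a half turn about z gives the same grasp; the last joint's range is limited). The gripper opens to 85 mm and grips with 20 to 120 N. Pads are 22 mm wide; open, the fingers measure 114 mm over their backs; the gripper's body (76 mm by 85 mm) begins 54 mm behind the grasp point. The pads swing forward as they close: fully open they stand 13 mm farther back than shut.
Start: joints at [-1.4, 0.181, 1.607, -0, 1.354, -0.206], TCP at [0.212, -0.535, 0.231] pointing down, gripper open.
Joint ranges: [-2.99, 2.99], [-0.89, 2.07], [0.3, 2.58], [-1.14, 4.28], [0, 2.63], [-3.12, 3.12]. Speed limits (rad/s): [2.57, 2.57, 3.01, 3.14, 3.14, 3.14].

## Interface

Orientations are given as a rotation vector (axis times angle).
In Python, from station import robot gives the robot as it stands.
- The arm moves only by the tool servo_tool, never from a script. Its argument "increments" is a list of rows, each a list of 3 entries, a list of its own where there are three numbers: the finger opening in cm, from 0 to 8.54, then the shift along the tool's x, y, z in cm, then the turn about the tool's z in rad. A call has exactly 8 rows; each row shifts and turns the commanded pose from where the row before left it, along the tool's axes as they then stand; what a row does not reach is not made up. A row lasts 1/8 s, in which the tool goes at most 62.5 mm and 10.7 degrees, less where a joint would pass 70% of its speed; a pose out of reach is approached as far as the arm can. A call with a gripper value outside its range is refused whole. The fingers move at their own pace and stop on an object; "squeeze" is the grip in N (left out, the last holds). Time passes only in rows, so rows that do not move let the fingers close, or fill a call up. It gives the time, the measured TCP pose, the force, the opening and the grip force at its end, in the units of the state.
- robot.sense(): the state, without advancing time (a new reading comes with each control period).
- robot.camera(name): name is "scene" or "top" or "wrist"; returns a dict with "img" (420x560x3 uint8, red, green, blue), "camera_matrix" (3x3 intrinsics, pixels), "k1" (the pictures are not rectified: a ray, as slopes to the right and down, at radius r is drawn at 1 + k1 r^2 times it, then the intrinsics apply), "extrinsics" (4x4, takes a point from camera to world coordinates); the wrist camera has in their place "hand_eye" (4x4, takes a point from camera to tool coordinates, whose origin is the TCP and whose axes are the flange's). Camera axes: x right, y down, z forward; pixel columns grow to the right and rows downward; lengths in m; the calibration is good to about 2 mm. A picture is of the moment at which its call begins: read the wrist's pose just before it. There is no depth.
- robot.hand_in(): hands the job in; it is judged then, once.
The state is a dict: "clock": time; "joint_pos": joint angles; "dq": joint speeds; "tau": joint torques, N m; "tool_pos": TCP position; "tool_rot": TCP orientation; "wrist_force": force on the tool from outside, world axes, zero at the start; "ft_torque": the same for the moment, N m; "finger_gap": finger opening in m; "grasp_force": force on a finger pad.
Only numpy, scipy, OpenCV 4.12 (cv2) and the standard library are available. Lean on these libraries where they do the work, as an engineer would, in place of code of your own. Each camera call takes 0.05 s, during which the arm holds its last target. There are 200 camera calls.

## Task

Take the loose hinge leaf with the single middle knuckle off its wooden block and bring that knuckle into the gap between the two knuckles on the jamb, with the leaf level and opened out flat on the robot's side, its bore lined up so that the 10 mm pin could go straight through all three. Finish while holding it there, still and in the gripper alone, not resting or pressing on the jamb; do not let go. Leave everything else where it lies.

Things in the scene. Friction and masses are not known exactly. Their poses are not given: they have to be found in the camera images.
- leaf_centre (a point): Loose steel hinge leaf to be held, lying flat on a wooden block, 0.26-0.38 kg: plate 83 mm (x, -55 to +28) by 56 mm (y) by 8 mm, ONE knuckle in the middle of its +x edge. Point: mid-thickness of the plate, 4 mm above its underside, within 5 mm of the centre of mass; pinch here across the two side edges (along y, 56 mm apart). z up.
- leaf_bore (a point): Centre of that leaf's knuckle bore: 48 mm in +x and 9 mm in +z of leaf_centre, same axes. The knuckle is a tube along y, 34 mm long, 26 mm outside, 16 mm bore, on a tongue of the plate 34 mm wide; its underside is flush with the plate's.
- jamb_bore (a point): Target for leaf_bore: on the bore axis (y, level) of the fixed jamb, mid-way in the 42 mm gap between its two knuckles (26 mm outside, 16 mm bore, 24 mm long), 58 mm above the table. z up. The loose leaf's plate belongs on the -x side (robot's side), its x along this x. The gap is open above, below and to -x; the jamb's plate and post begin 20 mm in +x; nothing is over 13 mm above the axis.
- jamb: Fixed jamb: green stub of box-section gate post, 60 (x) x 130 (y) x 45 mm high, on a steel foot plate 78 x 170 x 8 mm; a steel hinge leaf is screwed flat on its top, its two knuckles overhanging the -x edge. Origin on the table under the middle of the post; jamb_bore is 50 mm in -x of it.
- block: Wooden packing block under the leaf to be held, 75 (x) x 36 (y) x 45 mm high, fixed; origin in the middle of its underside. The leaf overhangs it by 10 mm on either side.
- other_block: The same kind of block under the other leaf. Round the work, fixed: a stiff black cord slants from the right of the table (x 0.65, y -0.05, z 0.09 m) up through (0.60, 0.05, 0.29) and (0.55, 0.15, 0.50) to a hose whose mouth is 0.58 m above (0.50, 0.31); a roller machine with a crank, up to 0.5 m high, stands right of the table (y below -0.14).
- other_leaf_centre (a point): The other loose leaf, the same plate but with TWO short knuckles (12 mm each) at the ends of its +x edge: it does not fit; leave it on its block. Middle of its plate, same axes.
- pin: Bystander: dark bent hinge pin, 10 mm thick, 110 mm shaft along y with a 35 mm leg, lying on the table; origin on the table under the middle of the shaft.
- tape_measure: Bystander: tape measure, 36 x 86 x 64 mm; origin under its middle.
- bb_shell: Bystander: short bare steel tube, 40 mm thick, 68 mm long, lying along its y; origin under its middle.
- hex_bolt: Bystander: hex bolt 68 mm long along its y, 20 mm high; origin under its middle.
- bracket: Bystander: rusty bent angle bracket 40 x 62 x 50 mm; origin under its middle.
- tin: Bystander: small round tin, 64 mm wide, 27 mm high; origin under its middle.

How it is judged:
At the end, for the whole second after the job is handed in: Held still in the gripper for the last second: bore centre within 4 mm of the jamb's bore axis in height and across, 6 mm along it; axes parallel within 0.13 rad; leaf level within 0.17 rad, plate on the robot's side; under 2 N between leaf and jamb; over 2 N of finger force (x of leaf_bore in the frame of jamb_bore between -0.004 and 0.004 m and z of leaf_bore in the frame of jamb_bore between -0.004 and 0.004 m and y of leaf_bore in the frame of jamb_bore between -0.006 and 0.006 m and angle between the y axis of leaf_bore and the y axis of jamb_bore, either way round below 0.13 rad and angle between leaf_bore's own z axis and vertical below 0.17 rad and x of leaf_centre in the frame of jamb_bore below -0.03 m and contact force between leaf and the fingers above 2 N and contact force between leaf and jamb below 2 N and linear speed of leaf below 0.03 m/s); the arm keeps its last pose, push and grip.
It fails at once if the other leaf is moved more than 20 mm (distance of other_leaf_centre from where it was at the start of the episode above 0.02 m).
It fails at once if a bystander (pin, tape measure, tube, bolt, bracket or tin) is moved more than 25 mm (distance of any of pin, tape_measure, bb_shell, hex_bolt, bracket, tin from where it was at the start of the episode above 0.025 m).
It also fails if it takes over 42 s, if anything falls off the work surface, if the arm or the gripper's body presses on something with over 40 N, if the wrist force passes 120 N, or if a joint passes its speed limit or range.

## Working session

There is one attempt and no reset: what is moved stays moved. The work goes in short steps, Python scripts to look and compute and a tool call to move; the robot and the scene stay as the last step left them, time stands still between calls to the robot, and variables do not carry over. Pictures are saved under pics/ and viewed, at most 10 in all, crops included, and the job is handed in when it is done.

Besides the shell and the picture viewer there is one more tool, called after "Call:" by a JSON object that holds its "api" and its "payload", one argument or row to a line. servo_tool: Moves the arm, as the interface text tells. Its arguments: {"type":"object","properties":{"increments":{"type":"array","items":{"type":"array"}},"squeeze":{"type":"number"}},"required":["increments"]}

```bash
mkdir -p pics; ls; cat > h.py <<'E'
import numpy as np,cv2
from scipy.spatial.transform import Rotation as R
from station import robot
def T(s):
    M=np.eye(4);M[:3,:3]=R.from_rotvec(s["tool_rot"]).as_matrix();M[:3,3]=s["tool_pos"];return M
def shot(name,fn=None):
    s=robot.sense();c=robot.camera(name)
    E=np.array(c["extrinsics"]) if "extrinsics" in c else T(s)@np.array(c["hand_eye"])
    if fn: cv2.imwrite("pics/"+fn,c["img"][:,:,::-1])
    d=dict(img=c["img"],K=np.array(c["camera_matrix"]),k1=c["k1"],E=E)
    if fn: np.savez("pics/"+fn[:-4]+".npz",**d)
    return d
def load(fn): return dict(np.load("pics/"+fn+".npz"))
def ray(c,px):
    px=np.atleast_2d(np.array(px,float))
    u=cv2.undistortPoints(px.reshape(-1,1,2),c["K"],np.array([float(c["k1"]),0,0,0,0])).reshape(-1,2)
    d=np.c_[u,np.ones(len(u))]@c["E"][:3,:3].T
    return c["E"][:3,3],d
def plane(c,px,z):
    o,d=ray(c,px);return o+d*((z-o[2])/d[:,2])[:,None]
def proj(c,P):
    P=np.atleast_2d(P);Q=(P-c["E"][:3,3])@c["E"][:3,:3]
    return cv2.projectPoints(Q,np.zeros(3),np.zeros(3),c["K"],np.array([float(c["k1"]),0,0,0,0]))[0].reshape(-1,2)
E
python3 - <<'E'
from h import *
for n in ["scene","top"]:
    c=shot(n,n+".png");print(n,c["E"].round(3).tolist(),c["K"].tolist(),c["k1"])
c=shot("wrist");print(c["E"].round(3));s=robot.sense();print(s)
E
```

```text
pics
scene [[-0.863, -0.328, 0.383, 0.191], [-0.504, 0.558, -0.659, 0.867], [0.002, -0.763, -0.647, 0.74], [0.0, 0.0, 0.0, 1.0]] [[483.6155393778775, 0.0, 280.61687973250287], [0.0, 483.6155393778775, 214.60041509506664], [0.0, 0.0, 1.0]] -0.17005868227016377
top [[-0.003, -0.996, 0.089, 0.442], [-1.0, 0.002, -0.014, 0.195], [0.013, -0.089, -0.996, 1.471], [0.0, 0.0, 0.0, 1.0]] [[519.0456430358838, 0.0, 272.3502034202395], [0.0, 519.0456430358838, 204.57636038084956], [0.0, 0.0, 1.0]] -0.06621177818977655
[[ 0.368 -0.894 -0.257  0.277]
 [-0.93  -0.354 -0.101 -0.51 ]
 [-0.001  0.276 -0.961  0.372]
 [ 0.     0.     0.     1.   ]]
{'clock': 0.15, 'joint_pos': array([-1.40028384e+00,  1.81368793e-01,  1.60779907e+00,  7.27079798e-07,
        1.35379650e+00, -2.06308452e-01]), 'dq': array([-6.44662557e-05, -2.37305580e-03, -3.68763429e-03,  1.34389428e-04,
       -3.11703566e-04, -9.01974884e-04]), 'tau': array([ 1.53012767e-03, -4.45262182e+01, -3.51690388e+01, -1.59207907e-04,
        5.87304938e-03, -1.61866808e-06]), 'tool_pos': array([ 0.21151765, -0.53421742,  0.23058197]), 'tool_rot': array([-3.08464933e+00, -5.88156058e-01, -3.96599141e-05]), 'wrist_force': array([0.16267777, 1.08071552, 0.5027345 ]), 'ft_torque': array([ 0.02601099, -0.02887447,  0.03844427]), 'grasp_force': 0.0, 'finger_gap': 0.08544947900777221}
```

View pics/top.png

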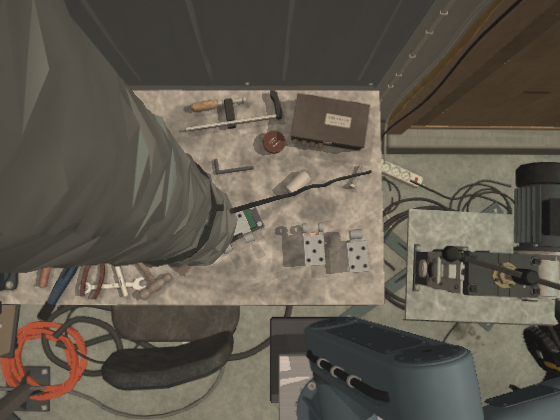

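View pics/scene.png

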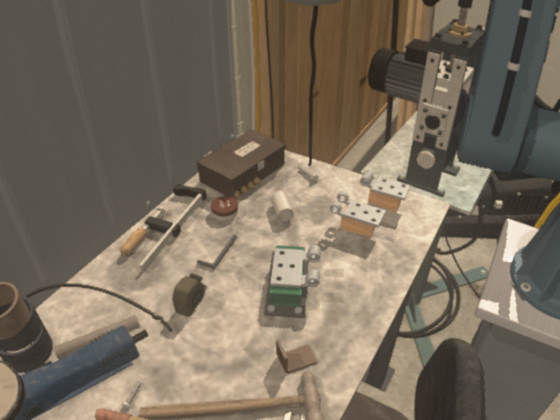

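The top view shows two leaves at about (315,248) and (357,255), with the jamb near (245,222), partly hidden under the hose. In the scene view the jamb is at (290,280) and the leaves are at (362,215) and (387,190). I'll zoom in on both views.

```bash
python3 - <<'E'
from h import *
a=load("top")["img"][190:290,220:380];b=load("scene")["img"][165:325,255:415]
a=cv2.resize(a,(800,500),interpolation=2);cv2.imwrite("pics/za.png",a[:,:,::-1])
b=cv2.resize(b,(600,600),interpolation=2);cv2.imwrite("pics/zb.png",b[:,:,::-1])
c=load("top")
print(plane(c,[(315,248),(357,255),(245,222)],.05).round(3))
E
```

```text
[[ 0.449  0.059  0.05 ]
 [ 0.43  -0.056  0.05 ]
 [ 0.521  0.251  0.05 ]]
```

View pics/za.png

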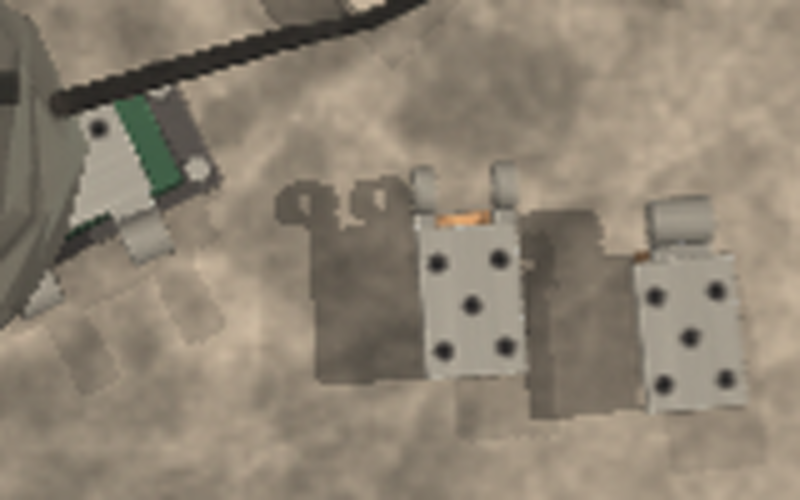

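View pics/zb.png

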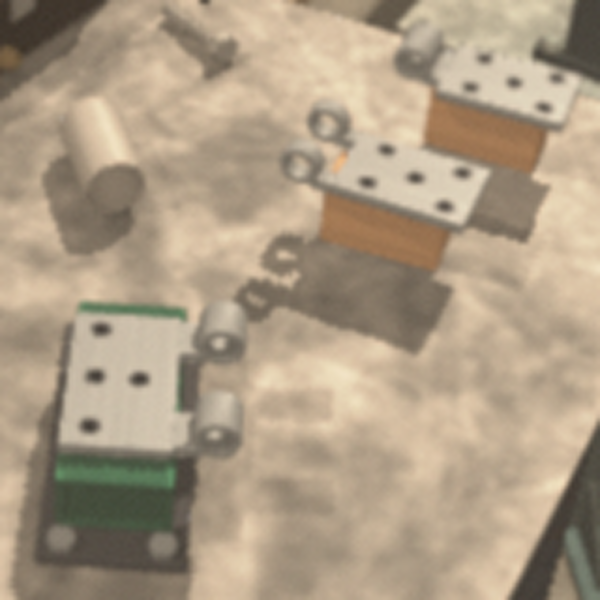

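```bash
python3 - <<'E'
from h import *
c=load("top")
p=np.array([(635,263),(735,253),(748,408),(650,412)])/5+[220,190]
w=plane(c,p,.053)[:,:2];print(w.round(4))
xd=(w[0]+w[1])/2-(w[3]+w[2])/2;print("len",np.linalg.norm(xd),"yaw",np.arctan2(xd[1],xd[0]))
x=xd/np.linalg.norm(xd);ctr=w.mean(0)+x*.0135;print("leaf_centre",ctr)
yd=(w[0]-w[1]);print("w",np.linalg.norm(yd))
s=load("scene")
q=np.array([(220,342),(215,436)])/3.75+[255,165]
b=plane(s,q,.058)[:,:2];print(b.round(4));d=b[1]-b[0];print(np.linalg.norm(d),"yaw",np.arctan2(-d[0],d[1]),"jamb",b[0]+d*21/66)
q=(np.array([(147,238)])/5+[220,190]);print(plane(c,q,.07))
st=robot.sense();print(T(st).round(4))
E
```

```text
[[ 0.4638 -0.0284]
 [ 0.469  -0.0836]
 [ 0.3845 -0.0893]
 [ 0.3827 -0.0355]]
len 0.08303798425381695 yaw 0.07711601706436678
leaf_centre [ 0.43849066 -0.05816345]
w 0.055411231791810366
[[0.4746 0.2485]
 [0.4461 0.3088]]
0.06670854971560006 yaw 0.44076567622593926 jamb [0.46554783 0.26765583]
[[0.47786161 0.23784237 0.07      ]]
[[ 9.298e-01  3.680e-01 -2.000e-04  2.115e-01]
 [ 3.680e-01 -9.298e-01  1.400e-03 -5.342e-01]
 [ 3.000e-04 -1.300e-03 -1.000e+00  2.306e-01]
 [ 0.000e+00  0.000e+00  0.000e+00  1.000e+00]]
```

```bash
python3 - <<'E'
from h import *
c=load("top")
p=[(408,323),(408,210),(420,245),(560,310),(420,295),(450,310)]
for z in (0,.2,.5): print(z,plane(c,p,z)[:,:2].round(3).tolist())
Ti=np.linalg.inv(T(robot.sense()))
P=np.array([[.211,-.36,.2],[.34,-.12,.2],[.395,-.062,.2]])
print((P@Ti[:3,:3].T+Ti[:3,3]).round(3))
E
```

```text
0 [[0.237, -0.207], [0.557, -0.214], [0.457, -0.246], [0.266, -0.654], [0.315, -0.243], [0.272, -0.329]]
0.2 [[0.265, -0.152], [0.541, -0.158], [0.455, -0.186], [0.29, -0.539], [0.332, -0.183], [0.295, -0.257]]
0.5 [[0.307, -0.07], [0.518, -0.075], [0.452, -0.096], [0.326, -0.366], [0.358, -0.094], [0.33, -0.151]]
[[ 0.064 -0.162  0.031]
 [ 0.272 -0.338  0.031]
 [ 0.344 -0.372  0.031]]
```

Call:
{"api": "servo_tool", "payload": {
  "increments": [
    [8.5,[0,0,0],0.15],
    [8.5,[0,0,0],0.15],
    [8.5,[-0.7,-5.1,0],0],
    [8.5,[-0.7,-5.1,0],0],
    [8.5,[-0.7,-5.1,0],0],
    [8.5,[-0.6,-5.1,0],0],
    [8.5,[3.0,-4.0,0],0],
    [8.5,[3.0,-4.0,0],0]
  ]
}}

```text
clock: 1.15
tool_pos: [0.2228, -0.2477, 0.2313]
tool_rot: [3.139, 0.117, 0.001]
wrist_force: [1.4, 0.0, 0.1]
finger_gap: 0.0851
grasp_force: 0.0
```

Call:
{"api": "servo_tool", "payload": {
  "increments": [
    [8.5,[3.6,-4.7,0],0],
    [8.5,[3.6,-4.7,0],0],
    [8.5,[2,-2,0],0],
    [8.5,[0,0,0],0],
    [8.5,[0,0,0],0],
    [8.5,[0,0,0],0],
    [8.5,[0,0,0],0],
    [8.5,[0,0,0],0]
  ]
}}

```text
clock: 2.15
tool_pos: [0.3054, -0.1287, 0.2313]
tool_rot: [-3.139, -0.118, 0.0]
wrist_force: [-0.5, 0.6, 0.3]
finger_gap: 0.0848
grasp_force: 0.0
```

Call:
{"api": "servo_tool", "payload": {
  "increments": [
    [8.5,[3,-3,0],0],
    [8.5,[3,-3,0],0],
    [8.5,[3,0,0],0],
    [8.5,[0,0,0],0],
    [8.5,[0,0,0],0],
    [8.5,[0,0,0],0],
    [8.5,[0,0,0],0],
    [8.5,[0,0,0],0]
  ]
}}

```text
clock: 3.15
tool_pos: [0.3906, -0.0617, 0.2314]
tool_rot: [3.139, 0.119, 0.001]
wrist_force: [0.2, 0.3, -0.9]
finger_gap: 0.085
grasp_force: 0.0
```

```bash
python3 - <<'E'
from h import *
c=shot("wrist","w1.png");print(T(robot.sense()).round(4));print(proj(c,[[.4385,-.058,.053],[.486,-.054,.058]]))
E
```

```text
[[ 9.971e-01  7.620e-02  4.000e-04  3.907e-01]
 [ 7.620e-02 -9.971e-01 -2.000e-04 -6.170e-02]
 [ 4.000e-04  2.000e-04 -1.000e+00  2.314e-01]
 [ 0.000e+00  0.000e+00  0.000e+00  1.000e+00]]
[[280.48044012 129.0045797 ]
 [279.93182579  70.48937947]]
```

View pics/w1.png

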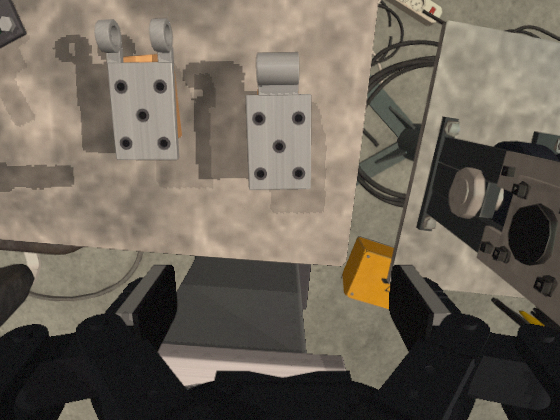

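The target leaf, with its single knuckle at (278,68), has plate corners at (247,95), (311,95), (310,189) and (248,189). The other leaf is at (143,110).

```bash
python3 - <<'E'
from h import *
c=load("w1")
g=c["img"].astype(int);hsv=cv2.cvtColor(c["img"],cv2.COLOR_RGB2HSV)
m=((hsv[...,1]<25)&(hsv[...,2]>110)).astype(np.uint8);m[:, :225]=0;m[:,330:]=0;m[:92]=0;m[195:]=0
m=cv2.morphologyEx(m,cv2.MORPH_CLOSE,np.ones((9,9)));m=cv2.morphologyEx(m,cv2.MORPH_OPEN,np.ones((9,9)))
k=max(cv2.findContours(m,0,2)[0],key=cv2.contourArea);r=cv2.boxPoints(cv2.minAreaRect(k));print(r)
for p in [r,[(247,95),(311,95),(310,189),(248,189)]]:
    w=plane(c,p,.053)[:,:2]; print(w.round(4).tolist(),w.mean(0).round(4))
    print([np.linalg.norm(w[i]-w[i-1]).round(4) for i in range(4)])
w=plane(c,[(247,95),(311,95),(310,189),(248,189)],.053)[:,:2]
xd=w[:2].mean(0)-w[2:].mean(0);x=xd/np.linalg.norm(xd);print("yaw",np.arctan2(x[1],x[0]),"ctr",w.mean(0)+.0135*x)
E
```

```text
[[251.  93.]
 [287.  93.]
 [287. 109.]
 [251. 109.]]
[[0.4665, -0.031], [0.4688, -0.0612], [0.4557, -0.0623], [0.4534, -0.0317]] [ 0.4611 -0.0466]
[np.float64(0.0132), np.float64(0.0303), np.float64(0.0132), np.float64(0.0306)]
[[0.4646, -0.0277], [0.4687, -0.0815], [0.3876, -0.0884], [0.3834, -0.0328]] [ 0.4261 -0.0576]
[np.float64(0.0814), np.float64(0.054), np.float64(0.0814), np.float64(0.0558)]
yaw 0.07393804139585138 ctr [ 0.43955171 -0.05663811]
```

Call:
{"api": "servo_tool", "payload": {
  "increments": [
    [8.5,[4.85,-0.1,0],0],
    [8.5,[0,0,5],0],
    [8.5,[0,0,5],0],
    [8.5,[0,0,4],0],
    [8.5,[0,0,0],0],
    [8.5,[0,0,0],0],
    [8.5,[0,0,0],0],
    [8.5,[0,0,0],0]
  ]
}}

```text
clock: 4.2
tool_pos: [0.4402, -0.0572, 0.0928]
tool_rot: [3.138, 0.121, 0.004]
wrist_force: [-0.7, -0.4, 0.3]
finger_gap: 0.0848
grasp_force: 0.0
```

```bash
python3 - <<'E'
from h import *
c=shot("wrist","w2.png");print(T(robot.sense()).round(4))
E
```

```text
[[ 9.970e-01  7.670e-02  2.200e-03  4.399e-01]
 [ 7.670e-02 -9.971e-01 -9.000e-04 -5.710e-02]
 [ 2.100e-03  1.100e-03 -1.000e+00  9.250e-02]
 [ 0.000e+00  0.000e+00  0.000e+00  1.000e+00]]
```

View pics/w2.png

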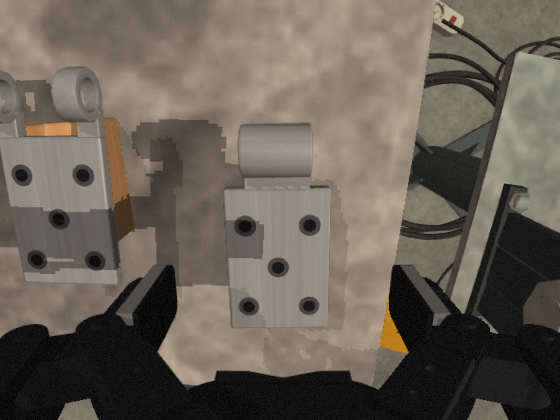

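The leaf is centred between the open fingers, with its centre line from (278,187) to (280,327). I'll go down and grip it.

Call:
{"api": "servo_tool", "payload": {
  "increments": [
    [8.5,[0,0,2.5],0],
    [8.5,[0,0,2.5],0],
    [8.5,[0,0,1.5],0],
    [8.5,[0,0,0],0],
    [8.5,[0,0,0],0],
    [8.5,[0,0,0],0],
    [8.5,[0,0,0],0],
    [8.5,[0,0,0],0]
  ]
}}

```text
clock: 5.25
tool_pos: [0.4393, -0.0569, 0.0266]
tool_rot: [3.139, 0.121, 0.001]
wrist_force: [0.7, 0.2, -0.4]
finger_gap: 0.0851
grasp_force: 0.0
```

Call:
{"api": "servo_tool", "payload": {
  "increments": [
    [4.5,[0,0,0],0],
    [4.5,[0,0,0],0],
    [4.5,[0,0,0],0],
    [4.5,[0,0,0],0],
    [4.5,[0,0,0],0],
    [4.5,[0,0,0],0],
    [4.5,[0,0,0],0],
    [4.5,[0,0,0],0]
  ],
  "squeeze": 70
}}

```text
clock: 6.25
tool_pos: [0.4392, -0.0567, 0.0267]
tool_rot: [-3.139, -0.121, 0.0]
wrist_force: [-2.7, 1.6, 6.5]
finger_gap: 0.0544
grasp_force: 73.3
```

Call:
{"api": "servo_tool", "payload": {
  "increments": [
    [4.5,[0,0,-1],0],
    [4.5,[0,0,-2],0],
    [4.5,[0,0,-3],0],
    [4.5,[0,0,-3],0],
    [4.5,[0,0,0],0],
    [4.5,[-0.8,-3.9,0],0],
    [4.5,[-0.8,-3.9,0],0],
    [4.5,[-0.8,-3.9,0],0]
  ]
}}

```text
clock: 7.25
tool_pos: [0.4046, 0.0591, 0.1149]
tool_rot: [-3.139, -0.119, 0.003]
wrist_force: [0.2, 0.7, -2.7]
finger_gap: 0.0548
grasp_force: 74.9
```

Call:
{"api": "servo_tool", "payload": {
  "increments": [
    [4.5,[-0.8,-4,0],0],
    [4.5,[-0.8,-4,0],0],
    [4.5,[-0.8,-4,0],0],
    [4.5,[-1,-4,0],0],
    [4.5,[0,0,0],-0.125],
    [4.5,[0,0,0],-0.13],
    [4.5,[0,0,0],-0.13],
    [4.5,[0,0,0],0]
  ]
}}

```text
clock: 8.25
tool_pos: [0.359, 0.2147, 0.115]
tool_rot: [3.059, 0.717, -0.004]
wrist_force: [0.1, 0.2, -2.0]
finger_gap: 0.0544
grasp_force: 75.0
```

Call:
{"api": "servo_tool", "payload": {
  "increments": [
    [4.5,[0,0,0],0],
    [4.5,[0,0,0],0],
    [4.5,[0,0,0],0],
    [4.5,[0,0,0],0],
    [4.5,[0,0,0],0],
    [4.5,[0,0,0],0],
    [4.5,[0,0,0],0],
    [4.5,[0,0,0],0]
  ]
}}

```text
clock: 9.25
tool_pos: [0.36, 0.215, 0.1163]
tool_rot: [-3.058, -0.719, -0.0]
wrist_force: [-0.1, 0.5, -2.9]
finger_gap: 0.0545
grasp_force: 75.0
```

```bash
python3 - <<'E'
from h import *
c=shot("wrist","w3.png");print(T(robot.sense()).round(4),robot.sense()["wrist_force"])
E
```

```text
[[ 0.8953  0.4456  0.      0.36  ]
 [ 0.4456 -0.8953  0.      0.2149]
 [ 0.     -0.     -1.      0.1163]
 [ 0.      0.      0.      1.    ]] [ 0.2278304  -0.8968164  -2.50808756]
```

View pics/w3.png

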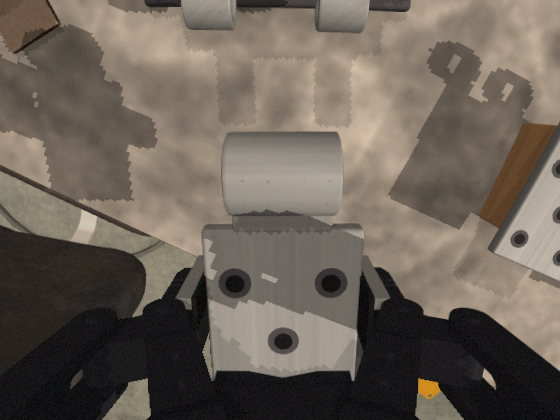

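The held leaf's knuckle spans (223–342, 132–215) and its plate front edge runs from (204,226) to (362,226). The jamb knuckles are cut off at the top of the picture. I'll go up and forward to see them whole.

Call:
{"api": "servo_tool", "payload": {
  "increments": [
    [4.5,[0,0,-3],0],
    [4.5,[1,0,-3],0],
    [4.5,[1.5,0,-2],0],
    [4.5,[0,0,0],0],
    [4.5,[0,0,0],0],
    [4.5,[0,0,0],0],
    [4.5,[0,0,0],0],
    [4.5,[0,0,0],0]
  ]
}}

```text
clock: 10.3
tool_pos: [0.3821, 0.226, 0.1959]
tool_rot: [3.058, 0.719, -0.001]
wrist_force: [0.9, -0.3, -1.7]
finger_gap: 0.0547
grasp_force: 75.2
```

```bash
python3 - <<'E'
from h import *
c=shot("wrist","w4.png");print(T(robot.sense()).round(4))
E
```

```text
[[ 8.953e-01  4.455e-01 -4.000e-04  3.822e-01]
 [ 4.455e-01 -8.953e-01 -1.000e-04  2.260e-01]
 [-4.000e-04 -1.000e-04 -1.000e+00  1.961e-01]
 [ 0.000e+00  0.000e+00  0.000e+00  1.000e+00]]
```

View pics/w4.png

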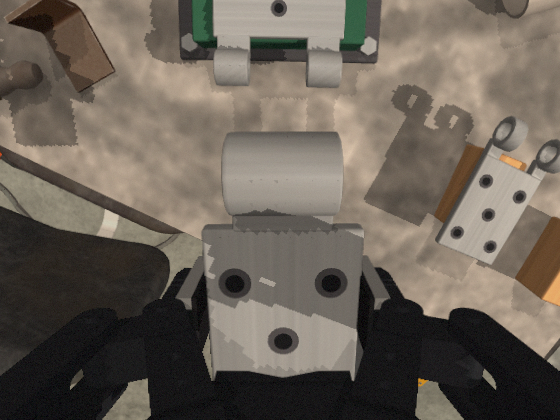

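The jamb knuckles span (215–249) and (306–342), with lower edges near row 87, parallel to the held knuckle. I'll measure the edges exactly and work out the offset.

```bash
cat > m.py <<'E'
from h import *
from scipy.ndimage import gaussian_filter
def edge(a,lo,hi,sign):
    g=np.gradient(a);s=sign*g[lo:hi];i=int(np.argmax(s));
    o=0
    if 0<i<len(s)-1:
        d=s[i-1]-2*s[i]+s[i+1]; o=.5*(s[i-1]-s[i+1])/d if d else 0
    return lo+i+o
E
python3 - <<'E'
from m import *
c=load("w4");G=gaussian_filter(cv2.cvtColor(c["img"],cv2.COLOR_RGB2GRAY).astype(float),1)
for r in (60,68,76): print(r,np.round(G[r,208:258:2]).astype(int).tolist(),np.round(G[r,298:350:2]).astype(int).tolist())
for x in (224,232,240,315,324,333): print(x,np.round(G[28:96:2,x]).astype(int).tolist())
for x in (228,250,280,310,336): print("held",x,np.round(G[122:142:2,x]).astype(int).tolist(),np.round(G[204:224:2,x]).astype(int).tolist())
for r in (150,175,200): print(np.round(G[r,216:232:2]).astype(int).tolist(),np.round(G[r,334:350:2]).astype(int).tolist())
E
```

```text
60 [100, 99, 104, 139, 158, 160, 160, 160, 160, 160, 161, 161, 159, 159, 159, 159, 159, 158, 158, 150, 120, 76, 47, 47, 45] [68, 69, 66, 66, 67, 106, 152, 156, 156, 156, 156, 155, 155, 154, 154, 153, 152, 150, 150, 150, 150, 146, 105, 69, 67, 67]
68 [131, 130, 130, 142, 156, 157, 156, 157, 158, 159, 159, 159, 161, 163, 162, 162, 160, 160, 159, 155, 138, 123, 115, 114, 115] [120, 120, 119, 114, 96, 119, 157, 163, 163, 163, 163, 164, 165, 164, 163, 164, 164, 165, 165, 164, 162, 159, 141, 131, 133, 134]
76 [147, 136, 131, 122, 129, 131, 132, 135, 137, 139, 138, 136, 136, 136, 139, 141, 141, 142, 143, 144, 126, 122, 126, 128, 129] [128, 127, 125, 118, 96, 114, 137, 140, 141, 142, 143, 146, 147, 146, 145, 145, 145, 146, 148, 150, 150, 154, 142, 137, 136, 135]
224 [173, 172, 172, 169, 164, 165, 166, 164, 159, 131, 110, 113, 128, 139, 148, 155, 160, 165, 165, 161, 158, 155, 150, 144, 137, 129, 120, 106, 97, 119, 139, 147, 163, 177]
232 [173, 172, 173, 174, 169, 167, 166, 164, 163, 148, 115, 112, 125, 138, 147, 153, 159, 164, 166, 163, 161, 159, 154, 146, 136, 130, 123, 111, 101, 116, 134, 1
[... 788 characters left out ...]
 113, 107, 112, 123, 124, 127, 124]
held 250 [111, 115, 118, 121, 118, 99, 96, 103, 111, 116] [133, 132, 127, 118, 85, 65, 78, 89, 89, 88]
held 280 [134, 132, 129, 124, 117, 95, 92, 101, 109, 114] [141, 137, 131, 125, 96, 68, 78, 89, 89, 88]
held 310 [153, 150, 147, 145, 135, 97, 92, 98, 105, 110] [140, 139, 135, 131, 122, 108, 94, 89, 88, 88]
held 336 [172, 170, 170, 167, 158, 116, 95, 96, 103, 109] [143, 140, 138, 134, 127, 121, 122, 123, 128, 122]
[128, 128, 126, 116, 126, 136, 139, 139] [132, 132, 132, 138, 163, 185, 189, 193]
[138, 140, 132, 130, 150, 158, 161, 161] [169, 168, 168, 169, 163, 153, 154, 151]
[141, 145, 145, 136, 126, 134, 142, 144] [152, 153, 154, 153, 137, 132, 130, 132]
```

```bash
cat > g.py <<'E'
from m import *
def slopes(c,M,px):
    o,d=ray(c,px);Ti=M[:3,:3].T
    o=Ti@(o-M[:3,3]);d=d@M[:3,:3]
    return o,d   # tool frame
E
python3 - <<'E'
from g import *
c=load("w4");M=T(robot.sense())
# held: tangents at columns 283
def tang(px): 
    o,d=slopes(c,M,px); v=d[0][[0,2]]; return o[[0,2]],v/np.linalg.norm(v)
for top,bot in ((132.3,214.5),(132.3,213)):
    o,u=tang([(283,top)]);o,l=tang([(283,bot)])
    b=(u+l)/np.linalg.norm(u+l);h=.5*np.arccos(u@l);C=o+b*.013/np.sin(h);print("held axis tool x,z",C)
o,d=slopes(c,M,[(223.5,165),(343,165)])
for z in (C[1]-.013,C[1]-.008): print("held ends y",o[1]+d[:,1]*(z-o[2])/d[:,2])
o,d=slopes(c,M,[(204,226),(362,226)]);print("plate", (o+d*((-.0263-o[2])/d[:,2])[:,None]).round(4))
# jamb: tangent lower, axis z world .058
zt=M[2,3]-.058
for x,r in ((232,86.2),(324,87.2)):
    o,l=tang([(x,r)])
    n=np.array([l[1],-l[0]]);n*=np.sign(n[0])
    p=o+l*((zt-o[1])/l[1]); ax=p[0]+.013/n[0]; print("jamb axis tool x",ax)
for r in (58,66):
  o,d=slopes(c,M,[(214,r),(248,r),(308,r),(342,r)])
  for z in (zt-.013,zt-.006): y=o[1]+d[:,1]*(z-o[2])/d[:,2];print("jamb y",y.round(4),"mid",(y[1]+y[2])/2,(y[0]+y[3])/2)
print("scene/jamb est in tool",M[:3,:3].T@(np.array([.4655,.2677,.058])-M[:3,3]))
E
```

```text
held axis tool x,z [ 0.04744004 -0.02654532]
held axis tool x,z [ 0.04726738 -0.02435343]
held ends y [-0.01550575  0.01886421]
held ends y [-0.0163203   0.01970189]
plate [[ 0.0297 -0.0247 -0.0263]
 [ 0.0297  0.028  -0.0263]]
jamb axis tool x 0.0940548752425891
jamb axis tool x 0.0933291973313895
jamb y [-0.0457 -0.0222  0.019   0.0424] mid -0.0016138430878858065 -0.0016267312800214012
jamb y [-0.0469 -0.0228  0.0195  0.0435] mid -0.0016940416887023264 -0.0017072684943131404
jamb y [-0.0459 -0.0223  0.0191  0.0426] mid -0.0016266772296033589 -0.0016396002070001373
jamb y [-0.0471 -0.023   0.0195  0.0437] mid -0.001707213023820063 -0.0017204755286106335
scene/jamb est in tool [ 0.09320052 -0.00020806  0.13803076]
```

Call:
{"api": "servo_tool", "payload": {
  "increments": [
    [4.5,[2.3,-0.3,0],0],
    [4.5,[2.35,0,0],0],
    [4.5,[0,0,4],0],
    [4.5,[0,0,4],0],
    [4.5,[0,0,3],0],
    [4.5,[0,0,2.4],0],
    [4.5,[0,0,0],0],
    [4.5,[0,0,0],0]
  ]
}}

```text
clock: 11.35
tool_pos: [0.4234, 0.2497, 0.0632]
tool_rot: [-3.058, -0.719, -0.002]
wrist_force: [-0.5, -0.5, -2.3]
finger_gap: 0.0545
grasp_force: 75.1
```

Call:
{"api": "servo_tool", "payload": {
  "increments": [
    [4.5,[0,0,0],0],
    [4.5,[0,0,0],0],
    [4.5,[0,0,0],0],
    [4.5,[0,0,0],0],
    [4.5,[0,0,0],0],
    [4.5,[0,0,0],0],
    [4.5,[0,0,0],0],
    [4.5,[0,0,0],0]
  ]
}}

```text
clock: 12.35
tool_pos: [0.4227, 0.2495, 0.0623]
tool_rot: [-3.058, -0.719, 0.0]
wrist_force: [-0.2, -0.1, -2.4]
finger_gap: 0.0543
grasp_force: 75.1
```

```bash
python3 - <<'E'
from h import *
c=shot("wrist","w5.png");print(T(robot.sense()).round(4));shot("scene","s5.png")
a=c["img"][60:250,150:420];b=load("s5")["img"][225:325,260:360]
a=cv2.resize(a,(800,563),interpolation=2)[:, :];
o=np.zeros((600,800,3),np.uint8);x=cv2.resize(c["img"][60:260,170:400],(460,400),interpolation=2);y=cv2.resize(b,(340,340),interpolation=2)
o[:400,:460]=x;o[:340,460:]=y;cv2.imwrite("pics/m5.png",o[:,:,::-1])
E
```

```text
[[ 8.953e-01  4.455e-01 -1.000e-04  4.227e-01]
 [ 4.455e-01 -8.953e-01 -0.000e+00  2.495e-01]
 [-1.000e-04 -0.000e+00 -1.000e+00  6.230e-02]
 [ 0.000e+00  0.000e+00  0.000e+00  1.000e+00]]
```

View pics/m5.png

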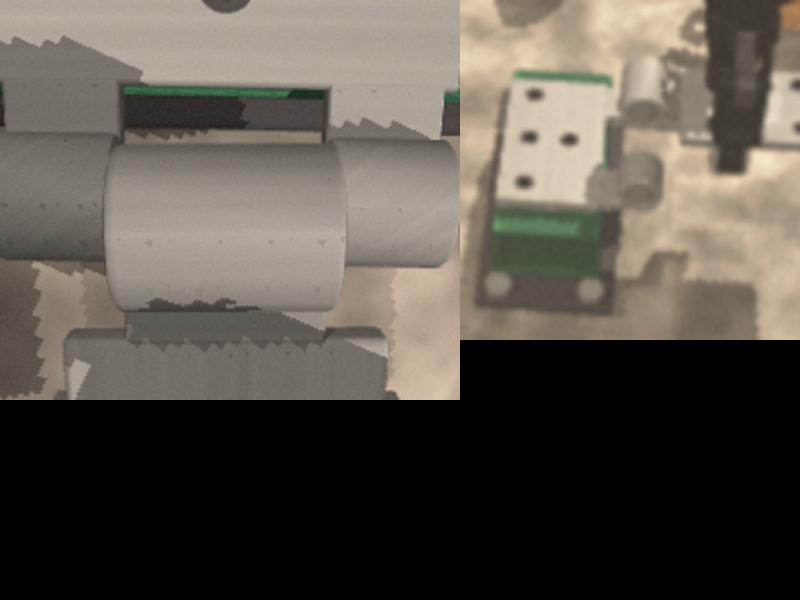

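Left half, at twice scale: the jamb gap spans columns 122–327 and the held knuckle 105–346, so they share a centre. The jamb knuckles' edges run from rows 133–140 to 262–268. In the scene view, on the right, the leaf hovers above the gap. I'll check the fore-aft offset.

```bash
python3 - <<'E'
from g import *
c=load("w5");M=T(robot.sense())
def tang(px): 
    o,d=slopes(c,M,px); v=d[0][[0,2]]; return o[[0,2]],v/np.linalg.norm(v)
def axis(col,top,bot):
    o,u=tang([(col,top)]);o,l=tang([(col,bot)]);b=(u+l)/np.linalg.norm(u+l);h=.5*np.arccos(u@l);return o+b*.013/np.sin(h)
def low(col,r,zt):
    o,l=tang([(col,r)]);n=np.array([l[1],-l[0]]);n*=np.sign(n[0]);return (o+l*((zt-o[1])/l[1]))[0]+.013/n[0]
print("held",axis(283,131.8,213.8))
print("jambL",axis(200,127,191),"jambR",axis(365,130.5,193.8))
zt=M[2,3]-.058
for dz in (0,.005): print(dz,low(200,191,zt+dz),low(365,193.8,zt+dz),"held low",low(283,213.8,-.0313+dz), "held top-x",axis(283,131.8,213.8)[0])
o,d=slopes(c,M,[(231,110),(333.5,110)]);z=zt;print("gap y",o[1]+d[:,1]*(z-o[2])/d[:,2])
E
```

```text
held [ 0.04769534 -0.02634749]
jambL [0.04712507 0.00715583] jambR [0.04566225 0.00831616]
0 0.04781982757395488 0.04666950677041567 held low 0.049223137702538756 held top-x 0.04769534350210418
0.005 0.04661359301204705 0.04542296417574474 held low 0.04768069448448307 held top-x 0.04769534350210418
gap y [-0.0185171   0.02126847]
```

Call:
{"api": "servo_tool", "payload": {
  "increments": [
    [4.5,[-0.1,-0.1,0],0.017],
    [4.5,[0,0,0],0],
    [4.5,[0,0,0.8],0],
    [4.5,[0,0,0.8],0],
    [4.5,[0,0,0.7],0],
    [4.5,[0,0,0],0],
    [4.5,[0,0,0],0],
    [4.5,[0,0,0],0]
  ]
}}

```text
clock: 13.45
tool_pos: [0.4217, 0.25, 0.0396]
tool_rot: [-3.064, -0.693, -0.001]
wrist_force: [0.1, -0.7, -2.6]
finger_gap: 0.0546
grasp_force: 75.2
```

Call:
{"api": "servo_tool", "payload": {
  "increments": [
    [4.5,[0,0,0.4],0],
    [4.5,[0,0,0.4],0],
    [4.5,[0,0,0.4],0],
    [4.5,[0,0,0],0],
    [4.5,[0,0,0],0],
    [4.5,[0,0,0],0],
    [4.5,[0,0,0],0],
    [4.5,[0,0,0],0]
  ]
}}

```text
clock: 14.45
tool_pos: [0.4214, 0.2499, 0.0274]
tool_rot: [-3.064, -0.693, -0.0]
wrist_force: [0.4, -0.1, -3.3]
finger_gap: 0.0542
grasp_force: 75.2
```

```bash
python3 - <<'E'
from h import *
c=shot("wrist","w6.png");s=robot.sense();print(T(s).round(4),s["wrist_force"],s["ft_torque"],s["clock"]);shot("scene","s6.png")
b=load("s6")["img"][215:325,265:375]
o=np.zeros((600,800,3),np.uint8);o[:400,:460]=cv2.resize(c["img"][60:260,170:400],(460,400),interpolation=2);o[:340,460:]=cv2.resize(b,(340,340),interpolation=2)
cv2.imwrite("pics/m6.png",o[:400,:,::-1])
E
```

```text
[[ 9.027e-01  4.303e-01  1.000e-04  4.213e-01]
 [ 4.303e-01 -9.027e-01  0.000e+00  2.499e-01]
 [ 1.000e-04 -0.000e+00 -1.000e+00  2.740e-02]
 [ 0.000e+00  0.000e+00  0.000e+00  1.000e+00]] [-0.65419392 -0.53757455 -2.50540284] [ 0.03439247  0.03446029 -0.01804296] 14.5
```

View pics/m6.png

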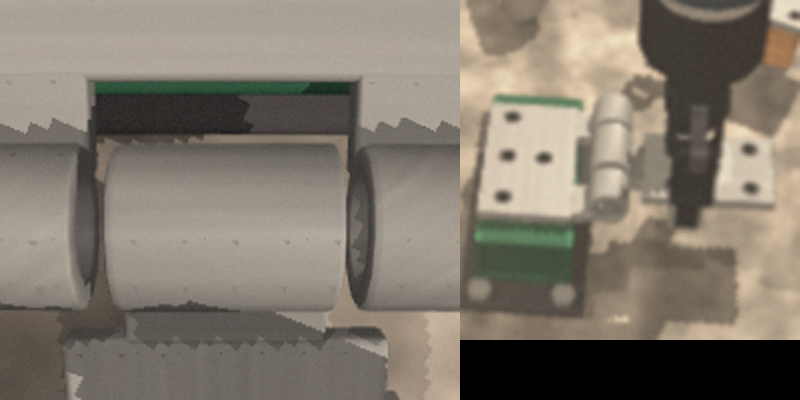

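The held knuckle lies in the gap, level with the jamb knuckles: upper edges at rows 143 and 144, lower edges at 307 and 308. There is clear space on both sides, and the wrist force shows only the leaf's weight. I'll hand it in.

```bash
python3 -c "
from station import robot
print(robot.hand_in())"
```

```text
the job is handed in; nothing more can be done
None
```

I handed the job in with the single-knuckle leaf held still in the gripper. Its knuckle is centred in the jamb gap, level and in line by the last camera check, with no sign of contact in the wrist force; no verdict came back.

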